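# Find the balance point of a fuel rail and set its hanger there

## Robot

A 6-joint arm with a two-finger parallel gripper is mounted at the origin on a cart in front of the work surface, level with it; the furniture and walls round the work are solid. World frame = base frame: x ahead of the robot, y to its left, z up, the work surface at z = 0. Lengths are in m, angles in degrees, forces in N, time in s.
With the tool pointing down it reaches from about 0.4 to 0.825 m from the base axis. Payload 7 kg.
Tool frame: the origin (TCP) lies midway between the tips of the shut fingers; the grasp point (between the pads) lies ctrl.tcp_to_grasp behind it (ctrl.tcp_to_grasp is the distance from the TCP to the grasp point, in m); z points along the fingers, y is the line along which they close (so a half turn about z gives the same grasp; the last joint's range is limited). The gripper opens to 88 mm and grips with 3 to 60 N. Pads are 19 mm wide; open, the fingers measure 130 mm over their backs; the gripper's body (78 mm by 193 mm) begins 47 mm behind the grasp point.
Start: joints at [79.819, 20.546, 0.682, 0, -70.136, -16.507], TCP at [0.303, 0.603, 0.227] pointing down, gripper open.
Joint ranges: [-176.03, 176.03], [-82.01, 121.73], [-58.28, 71.71], [-173.87, 95.51], [-174.79, -0.11], [-173.66, 173.66]. Speed limits (degrees/s): [136.94, 136.94, 172.46, 180, 180, 180].

## Interface

Orientations are given as [roll, pitch, yaw] about the fixed x, y, z axes, in that order (R = Rz(yaw) Ry(pitch) Rx(roll)).
In Python, from plant import ctrl, imaging, close_job gives the robot as it stands.
- The arm moves only by the shell command python3 -m crank 'ROWS'. ROWS is JSON, a list of rows, each a list of 3 entries, a list of its own where there are three numbers: the shift along the world's x, y, z in m, then the turn, a rotation vector about the world's x, y, z in degrees, then the opening, from -1 (shut) to 1 (fully open), so that 0 is half open. A call has 1 to 12 rows; each row shifts and turns the commanded pose from where the row before left it; what a row does not reach is not made up. A row lasts 1/10 s, in which the tool goes at most 50 mm and 8.59 degrees, less where a joint would pass 70% of its speed; a pose out of reach is approached as far as the arm can. A call is refused whole if a number of a shift passes 0.05 or a number of a turn 8.59, either way. A call with a gripper value outside its range is refused whole. The fingers move at their own pace and stop on an object; the grip force is fixed at half the most. Time passes only in rows, so rows that do not move let the fingers close. It gives the time, the measured TCP pose, the force, the opening and the grip force at its end, in the units of the state.
- ctrl.get_obs(): the state, without advancing time (a new reading comes with each control period).
- imaging.snapshot(name): name is "scene" or "top"; returns (picture, depth): 420x560x3 uint8, blue, green, red; 420x560 float32, m along the optical axis (not along the pixel's ray), 0 where there is no reading.
- imaging.camera_model(name): a dict with "mtx" (3x3 intrinsics, pixels), "R" (3x3) and "t" (3): a world point X has camera coordinates R X + t. Camera axes: x right, y down, z forward; pixel columns grow to the right and rows downward; lengths in m; the calibration is good to about 2 mm. A picture is of the moment at which its call begins. camera_model takes no time and is no camera call.
- close_job(): hands the job in; it is judged then, once.
The state is a dict: "clock": time; "joint_pos": joint angles; "qvel": joint speeds; "tau": joint torques, N m; "tool_pos": TCP position; "orientation": TCP orientation; "force": force on the tool from outside, world axes, zero at the start; "moment": the same for the moment, N m; "opening": finger opening in m; "gripper_force": force on a finger pad.
Only numpy, scipy, OpenCV 4.12 (cv2) and the standard library are available. Lean on these libraries where they do the work, as an engineer would, in place of code of your own. Each camera call takes 0.05 s, during which the arm holds its last target. There are 200 camera calls.

## Task

The fuel rail is to hang level from a single hanger in the cleaning bath, so find its balance point: lay the rail gently across the edge of the balance stand and shift it along until, let go, it stays level on the edge by itself, touching neither catch post. Then set the yellow hanger saddle gently and fully down over the rail, right above the edge, and let go, the rail still resting level on the edge. Leave the injector behind the stand, the tin and the hex key where they are.

Things in the scene. Friction and masses are not known exactly. Their poses are not given: they have to be found in the camera images.
- rail: Fuel rail (sizes in mm) lying on its flat underside: square steel bar 26 wide (x), 26 high, 220 long (y), plain from y -60 to +60. Origin: middle of the underside; +y to the valve end. 0.44 to 0.72 kg. The fittings' weights differ from rail to rail: the balance point, unseen, lies anywhere from y -5 to +50. Outlet stubs on top at y +-77, +-99 rise 16; bolt lugs at y +-85 reach x +38.
- rail_valve_end (a point): point on the rail's underside, 100 mm from its middle towards the valve (brass hex, dark cylinder, reaching to y +150 mm); its height against that of rail_sensor_end shows the tilt
- rail_sensor_end (a point): point on the rail's underside, 100 mm from its middle towards the sensor (square black connector, reaching to y -151 mm)
- stand: Balance stand, fixed: grey base plate 90 (x) by 190 (y) by 10 mm with a central upright ending in a blunt edge. Origin: centre of the base plate's underside, z up. The rail is laid along the stand's y, across the edge. Two rubber-capped catch posts, 20 mm across, at y +-60 mm, end 6 mm below the edge: an unbalanced rail tips about 0.09 rad onto the post of its heavy side.
- edge (a point): middle of the top of the stand's edge, 70 mm above the stand's origin, same axes. The edge is a steel bar 24 mm long (x), flat for 12 mm (y -6 to +6), on a rubber bush that gives a little (up to 0.03 rad). The rail stays level only while its balance point is over those 12 mm, within about 4 mm of the middle. Let go, it may rock for one or two seconds before it settles.
- hanger: Yellow hanger saddle (mm), 80 g: inverted U 39 wide (x), 20 long (y), 30 between the legs, feet flared outward; goes over the bar, its x across the bar. Origin: between the feet, at their underside. Inside top 16 above it, so seated it is 10 above the bar's underside. Lug eye on top, 30 wide (x), 10 thick (y), from 21 to 52 above the origin, rounded, with a hole: grip its flat sides (+-y).
- injector_a: bystander: grey diesel injector, 158 mm long, lying just behind the stand
- tin: bystander: small brown and white lidded tin, 49 mm across, 46 mm high
- hexkey: bystander: black hex key, 95 mm long, lying flat left of the rail
There are look-alikes about, which are no part of the job. Of the things that look like the hanger, take the one that is farthest to the robot's right at the start.

How it is judged (in metres and radians):
On the way:
1. the rail, let go, rests level across the edge by itself (angle between rail's own z axis and vertical below 0.04 rad and z of rail in the frame of stand between 0.067 and 0.073 m and x of rail in the frame of stand between -0.012 and 0.012 m and angle between the y axis of rail and the y axis of stand, either way round below 0.2 rad and linear speed of rail below 0.01 m/s and angular speed of rail below 0.05 rad/s and contact force between rail and the fingers below 0.05 N and contact force between rail and the arm below 0.05 N), for 0.6 s.
At the end, for the whole second after the job is handed in: The rail, released and at rest, lies level (within 0.04 rad) across the stand's edge, within 12 mm of the edge's middle sideways and 0.2 rad of square; the hanger sits on the bar to within 3 mm of full depth, upright, square within 0.2 rad, at most 8 mm from the edge's middle, released (all of step 1 and z of hanger in the frame of rail between 0.007 and 0.013 m and x of hanger in the frame of rail between -0.004 and 0.004 m and angle between the x axis of hanger and the x axis of rail, either way round below 0.2 rad and horizontal distance between hanger and edge below 0.008 m and angle between hanger's own z axis and vertical below 0.1 rad and linear speed of hanger below 0.01 m/s and contact force between hanger and the fingers below 0.05 N and contact force between hanger and the arm below 0.05 N); the robot touches nothing.
It fails at once if the rail is pressed on or knocked against the stand with more than 40 N (contact force between rail and stand above 40 N).
It fails at once if the hanger is pressed on the rail with more than 25 N (contact force between hanger and rail above 25 N).
It fails at once if the injector, the tin or the hex key is moved by more than 15 mm (distance of any of injector_a, tin, hexkey from where it was at the start of the episode above 0.015 m).
It also fails if it takes over 67 s, if anything falls off the work surface, if the arm or the gripper's body presses on something with over 40 N, if the wrist force passes 120 N, or if a joint passes its speed limit or range.

## Working session

There is one attempt and no reset: what is moved stays moved. The work goes in short steps, Python scripts to look and compute and a shell command to move; the robot and the scene stay as the last step left them, time stands still between calls to the robot, and variables do not carry over. Pictures are saved under pics/ and viewed, at most 10 in all, crops included, and the job is handed in when it is done.

```bash
mkdir -p pics; ls; cat > h.py <<'E'
import numpy as np, cv2
from plant import ctrl, imaging
def snap(n,f=None):
    p,d=imaging.snapshot(n)
    if f: cv2.imwrite('pics/'+f,p)
    np.savez('last_'+n+'.npz',p=p,d=d); return p,d
def world(n,u,v,d):
    m=imaging.camera_model(n);K=np.array(m['mtx']);R=np.array(m['R']);t=np.array(m['t'])
    c=np.linalg.inv(K)@np.array([u*d,v*d,d]); return R.T@(c-t)
def cloud(n,d):
    m=imaging.camera_model(n);K=np.array(m['mtx']);R=np.array(m['R']);t=np.array(m['t'])
    v,u=np.mgrid[:d.shape[0],:d.shape[1]]
    c=np.stack([(u-K[0,2])*d/K[0,0],(v-K[1,2])*d/K[1,1],d],-1); return (c-t)@R
def pix(n,X):
    m=imaging.camera_model(n); c=np.array(m['R'])@X+np.array(m['t']); q=np.array(m['mtx'])@c; return q[:2]/q[2]
E
python3 - <<'E'
from h import *
for n in('scene','top'):
    p,d=snap(n,n+'0.png'); m=imaging.camera_model(n); print(n,m['mtx'],m['R'],m['t'])
print(ctrl.get_obs(),ctrl.tcp_to_grasp)
E
```

```text
pics
scene [[455.81686698   0.         275.18721747]
 [  0.         455.81686698 211.01156215]
 [  0.           0.           1.        ]] [[ 0.73911116 -0.6731797  -0.02331924]
 [-0.31048125 -0.30975875 -0.898694  ]
 [ 0.59775922  0.67147495 -0.43795582]] [-0.44759767  0.23153468  0.93842727]
top [[459.01363105   0.         281.0171084 ]
 [  0.         459.01363105 218.02306705]
 [  0.           0.           1.        ]] [[-0.00533651 -0.9999563   0.00767535]
 [-0.99758208  0.00479167 -0.06933279]
 [ 0.06929298 -0.00802679 -0.99756406]] [-0.05820702  0.5673977   1.2405837 ]
{'clock': 0.1, 'joint_pos': array([ 7.98176181e+01,  2.05872037e+01,  6.39183872e-01, -1.86415596e-02,
       -7.01343841e+01, -1.65070984e+01]), 'qvel': array([-0.02480501, -0.05512483,  0.10111213, -0.00676314, -0.03644381,
        0.05117967]), 'tau': array([-1.24008424e-03, -5.84164596e+01,  2.93750918e+01,  7.01545671e+00,
        1.02001536e-02, -3.89259458e-05]), 'tool_pos': array([0.30300129, 0.60268949, 0.22571618]), 'orientation': array([ 1.79916013e+02, -6.61313553e-03, -2.66958228e+01]), 'force': array([-0.41469578, -0.41729461,  0.68073798]), 'moment': array([-0.01071678, -0.04392683,  0.0097737 ]), 'gripper_force': 0.0, 'opening': 0.08742659246627207} 0.0188
```

View pics/top0.png

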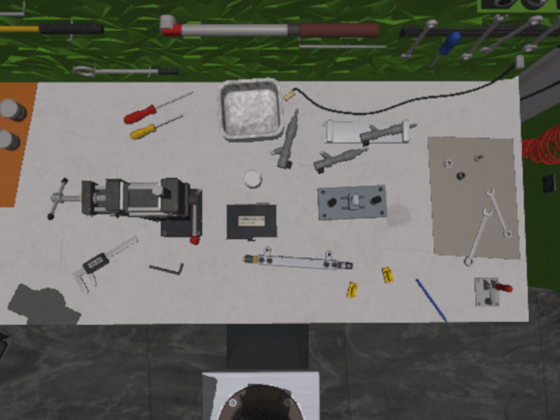

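View pics/scene0.png

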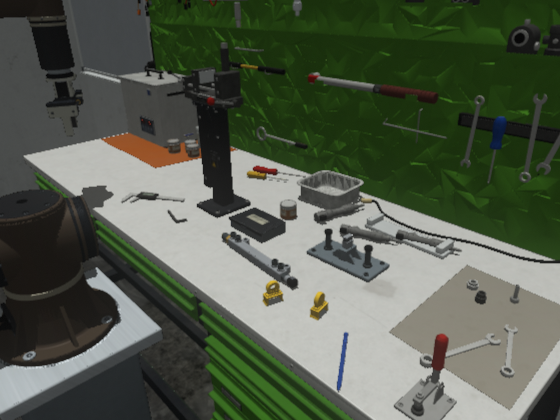

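```bash
python3 - <<'E'
from h import *
p=np.load('last_top.npz')['p'];d=np.load('last_top.npz')['d'];W=cloud('top',d)
a=cv2.resize(p[170:310,235:415],None,fx=4.3,fy=4.3,interpolation=cv2.INTER_CUBIC)[:600];cv2.imwrite('pics/crop.png',a)
def box(name,x0,x1,y0,y1,z0,z1,pr=True):
    m=(W[...,0]>x0)&(W[...,0]<x1)&(W[...,1]>y0)&(W[...,1]<y1)&(W[...,2]>z0)&(W[...,2]<z1)&(d>0)
    P=W[m]
    if len(P)<4: print(name,len(P));return
    r=cv2.minAreaRect((P[:,:2]*1000).astype(np.float32)); print(name,len(P),P.mean(0).round(4),P.min(0).round(3),P.max(0).round(3),'rect',np.round(r[0],1),np.round(r[1],1),round(r[2],1))
for u,v in[(250,260),(300,262),(347,266),(387,275),(352,291),(352,202),(320,202),(385,200),(300,215)]: print(u,v,W[v,u].round(4))
c=lambda u,v:W[v,u]
r=c(300,262); s=c(352,202); h=c(387,275); h2=c(352,291)
box('rail bar',r[0]-.05,r[0]+.05,r[1]-.16,r[1]+.16,.018,.034)
box('rail stubs',r[0]-.05,r[0]+.05,r[1]-.16,r[1]+.16,.036,.06)
box('stand base',s[0]-.07,s[0]+.07,s[1]-.13,s[1]+.13,.005,.02)
box('edge',s[0]-.05,s[0]+.05,s[1]-.03,s[1]+.03,.055,.085)
box('postL',s[0]-.05,s[0]+.05,s[1]+.03,s[1]+.1,.05,.085)
box('postR',s[0]-.05,s[0]+.05,s[1]-.1,s[1]-.03,.05,.085)
box('hang',h[0]-.04,h[0]+.04,h[1]-.04,h[1]+.04,.006,.07)
box('hangtop',h[0]-.04,h[0]+.04,h[1]-.04,h[1]+.04,.03,.07)
box('hang2',h2[0]-.04,h2[0]+.04,h2[1]-.04,h2[1]+.04,.006,.07)
box('table',.3,.6,-.4,.3,-.01,.004)
E
```

```text
250 260 [0.4529 0.0236 0.028 ]
300 262 [ 0.4468 -0.1118  0.0291]
347 266 [ 0.4351 -0.24    0.0232]
387 275 [ 0.4104 -0.3474  0.028 ]
352 291 [ 0.3682 -0.2513  0.0308]
352 202 [ 0.6071 -0.2517  0.0521]
320 202 [ 0.6113 -0.1691  0.0154]
385 200 [ 0.6161 -0.3495  0.0144]
300 215 [ 5.767e-01 -1.143e-01  1.000e-04]
rail bar 881 [ 0.447  -0.1064  0.0257] [ 0.427 -0.254  0.018] [0.485 0.043 0.034] rect [ 455.9 -106.4] [297.9  47.4] 86.0
rail stubs 107 [ 0.4453 -0.1067  0.0424] [ 0.431 -0.21   0.036] [ 0.458 -0.001  0.049] rect [ 445.3 -105.8] [210.   14.9] 85.8
stand base 1982 [ 0.6084 -0.2561  0.0108] [ 0.537 -0.381  0.005] [ 0.677 -0.122  0.02 ] rect [ 606.7 -251.5] [258.9 139.9] 89.8
edge 59 [ 0.6093 -0.2584  0.0687] [ 0.597 -0.266  0.056] [ 0.621 -0.25   0.077] rect [ 609.6 -258.4] [23.8 14.5] 3.6
postL 42 [ 0.6067 -0.1989  0.0643] [ 0.598 -0.207  0.06 ] [ 0.617 -0.191  0.069] rect [ 606.9 -198.7] [16.9 18.2] 44.7
postR 45 [ 0.6123 -0.3187  0.0639] [ 0.603 -0.327  0.057] [ 0.622 -0.31   0.07 ] rect [ 612.  -318.9] [16.8 18.1] 43.9
hang 133 [ 0.4093 -0.3496  0.0317] [ 0.371 -0.384  0.006] [ 0.434 -0.311  0.056] rect [ 402.6 -347.6] [73.2 62.9] 89.7
hangtop 56 [ 0.4089 -0.3512  0.0469] [ 0.395 -0.358  0.032] [ 0.422 -0.345  0.056] rect [ 408.4 -352. ] [27.9 11.2] 5.5
hang2 126 [ 0.3684 -0.2526  0.0309] [ 0.331 -0.291  0.006] [ 0.402 -0.222  0.058] rect [ 367.9 -258.1] [70.2 63.2] 11.8
table 19584 [ 4.297e-01 -5.900e-02  4.000e-04] [ 0.3   -0.4   -0.009] [0.6   0.3   0.004] rect [450. -50.] [700. 300.] 90.0
```

View pics/crop.png

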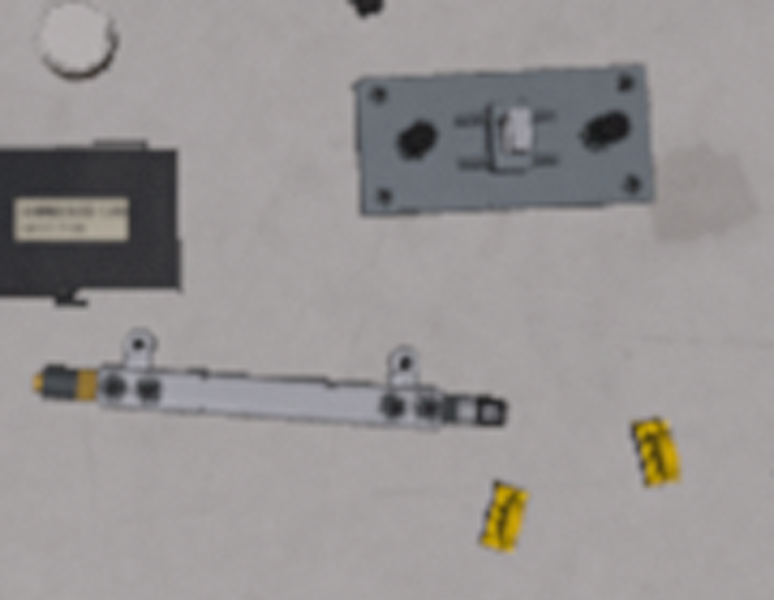

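```bash
python3 - <<'E'
from h import *
d0=np.load('last_top.npz');s0=np.load('last_scene.npz')
for n,z in(('top',d0),('scene',s0)):
    p=z['p'].astype(int);W=cloud(n,z['d'])
    m=(p[...,0]<90)&(p[...,2]>120)&(p[...,1]>90)&(W[...,1]<-.29)&(W[...,1]>-.41)&(W[...,0]>.35)&(W[...,0]<.46)&(z['d']>0)
    for lo,hi in((.003,.02),(.024,.06),(.035,.06)):
        P=W[m&(W[...,2]>lo)&(W[...,2]<hi)]
        r=cv2.minAreaRect((P[:,:2]*1000).astype(np.float32));q=P[:,:2]-P[:,:2].mean(0)
        w,v=np.linalg.eigh(q.T@q);print(n,lo,len(P),P.mean(0).round(4),np.round(r[0],1),np.round(r[1],1),round(r[2],1),'pca',np.degrees(np.arctan2(v[1,1],v[0,1])).round(1),P[:,2].max().round(4))
E
python3 -m crank '[[[0.010,-0.048,0],[0,0,-5.6],1],[[0.010,-0.048,0],[0,0,-5.6],1],[[0.010,-0.048,0],[0,0,-5.6],1],[[0.010,-0.048,0],[0,0,-5.6],1],[[0.010,-0.048,0],[0,0,-5.6],1],[[0.010,-0.048,0],[0,0,-5.6],1],[[0.010,-0.048,0],[0,0,-5.6],1],[[0.010,-0.048,0],[0,0,-5.6],1],[[0.010,-0.048,0],[0,0,-5.6],1],[[0.010,-0.048,0],[0,0,-5.6],1],[[0.010,-0.048,0],[0,0,-5.6],1],[[0.010,-0.048,0],[0,0,-5.6],1]]'
```

```text
top 0.003 12 [ 0.4191 -0.3458  0.0123] [ 414.7 -344.5] [12.8 31.3] 77.8 pca 172.7 0.0198
top 0.024 59 [ 0.4088 -0.3493  0.0407] [ 408.9 -348.7] [35.4 16.8] 2.6 pca -172.8 0.0559
top 0.035 37 [ 0.4086 -0.3509  0.049 ] [ 408.4 -351.8] [28.1  8.5] 6.8 pca -168.5 0.0559
scene 0.003 33 [ 0.4023 -0.3527  0.0166] [ 408.8 -349.2] [39.2 19.6] 12.1 pca 167.9 0.02
scene 0.024 50 [ 0.4049 -0.351   0.0435] [ 408.9 -350.2] [27.3 11.3] 10.8 pca -173.8 0.0518
scene 0.035 43 [ 0.4041 -0.3506  0.0462] [ 408.  -351.2] [24.6 10.8] 4.4 pca -167.1 0.0518
clock: 1.3
tool_pos: [0.4229, 0.0251, 0.2268]
orientation: [-180.0, 0.0, -94.1]
force: [1.7, 0.3, 0.3]
opening: 0.0875
gripper_force: 0.0
```

```bash
python3 -m crank '[[[0.008,-0.037,-0.02],[0,0,0],1],[[0.008,-0.036,-0.04],[0,0,0],1],[[0.008,-0.036,-0.04],[0,0,0],1],[[0,0,-0.04],[0,0,0],1],[[0,0,-0.03],[0,0,0],1],[[0,0,-0.03],[0,0,0],1],[[0,0,-0.015],[0,0,0],1],[[0,0,-0.008],[0,0,0],1],[[0,0,0],[0,0,0],1],[[0,0,0],[0,0,0],1]]'
python3 - <<'E'
from h import *
p,d=snap('top'); W=cloud('top',d)
a=cv2.resize(p[200:320,235:375],None,fx=4,fy=4,interpolation=cv2.INTER_CUBIC);cv2.imwrite('pics/c1.png',a)
print(ctrl.get_obs()['tool_pos'],ctrl.get_obs()['force'],ctrl.get_obs()['moment'])
E
```

```text
clock: 2.3
tool_pos: [0.4463, -0.076, 0.0106]
orientation: [-180.0, 0.0, -93.9]
force: [0.1, 0.1, 0.7]
opening: 0.0876
gripper_force: 0.0
[ 0.44661007 -0.0758993   0.01088217] [-0.00213501  0.91421472 -0.24508961] [ 0.1179045  -0.04239366 -0.03802559]
```

```bash
python3 -m crank '[[[0,-0.008,-0.004],[0,0,0],1],[[0,0,-0.003],[0,0,0],1],[[0,0,0],[0,0,0],-1],[[0,0,0],[0,0,0],-1],[[0,0,0],[0,0,0],-1],[[0,0,0],[0,0,0],-1],[[0,0,0],[0,0,0],-1],[[0,0,0],[0,0,0],-1]]'

```

```text
clock: 3.15
tool_pos: [0.4459, -0.084, 0.0031]
orientation: [-180.0, 0.0, -93.9]
force: [0.5, -0.4, 0.8]
opening: 0.0453
gripper_force: 0.0
```

```bash
python3 -m crank '[[[0,0,0],[0,0,0],-1],[[0,0,0],[0,0,0],-1],[[0,0,0],[0,0,0],-1],[[0,0,0],[0,0,0],-1],[[0,0,0],[0,0,0],-1]]'
python3 -c "
from h import *;o=ctrl.get_obs();print(o['force'],o['moment'],o['tool_pos'])"
python3 -m crank '[[[0,0,0.01],[0,0,0],-1],[[0,0,0.03],[0,0,0],-1],[[0,0,0.04],[0,0,0],-1],[[0,0,0.04],[0,0,0],-1],[[0,0,0.02],[0,0,0],-1],[[0,0,0],[0,0,0],-1],[[0,0,0],[0,0,0],-1],[[0,0,0],[0,0,0],-1]]'
python3 - <<'E'
from h import *
for i in range(5):
    p,d=snap('scene');o=ctrl.get_obs();print(o['clock'],o['force'],o['moment'],o['tool_pos'],o['opening'])
W=cloud('scene',d)
cv2.imwrite('pics/lift.png',p)
E
```

```text
clock: 3.65
tool_pos: [0.4465, -0.084, 0.0032]
orientation: [-179.9, 0.0, -93.9]
force: [2.4, 0.1, -0.5]
opening: 0.0254
gripper_force: 30.0
[ 2.4494684   0.14423496 -0.47058737] [ 0.08887397 -0.97765264 -0.01108029] [ 0.44646393 -0.08396536  0.00317361]
clock: 4.45
tool_pos: [0.444, -0.0843, 0.1413]
orientation: [179.8, -0.0, -93.9]
force: [-0.1, -0.4, -7.2]
opening: 0.0256
gripper_force: 30.0
4.5 [-0.16585728 -0.5776345  -6.33689793] [-0.06743367 -0.06202947 -0.03479908] [ 0.44426681 -0.08433509  0.14127403] 0.02566888448023795
4.55 [-0.46198953  0.30631476 -6.13001884] [-0.08614023 -0.00987087 -0.00067917] [ 0.44458428 -0.0843072   0.14143142] 0.02611227816315379
4.6 [-0.59308652 -0.09189153 -6.96833472] [-0.0404036  -0.08447638 -0.03045142] [ 0.44487298 -0.0842876   0.14161921] 0.02598136606552008
4.65 [ 0.13707083 -0.03926188 -7.12071092] [-0.09211319 -0.11253021  0.02200772] [ 0.44511781 -0.08424089  0.14184659] 0.02579990677633104
4.7 [-0.56322058  0.5443015  -6.72374582] [-0.11940792 -0.05424371 -0.04944008] [ 0.44535666 -0.08420696  0.14210072] 0.0260010172494607
```

View pics/lift.png

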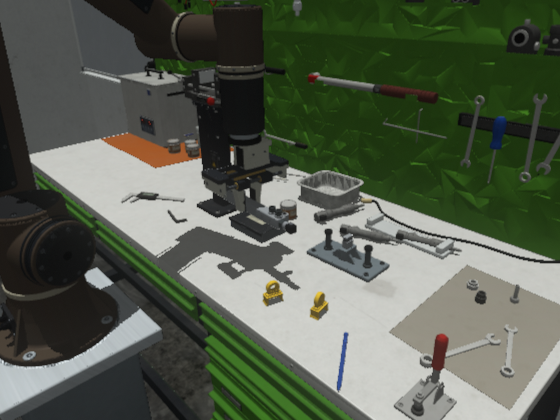

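```bash
python3 -m crank '[[[0.02,-0.023,0],[0,0,0.8],-1],[[0.03,-0.034,0],[0,0,1.1],-1],[[0.03,-0.034,0],[0,0,1.1],-1],[[0.03,-0.034,0],[0,0,1.1],-1],[[0.03,-0.034,0],[0,0,1.1],-1],[[0.02,-0.023,0],[0,0,1],-1],[[0.005,-0.005,0],[0,0,0],-1],[[0,0,-0.02],[0,0,0],-1],[[0,0,-0.015],[0,0,0],-1],[[0,0,0],[0,0,0],-1],[[0,0,0],[0,0,0],-1]]'
python3 - <<'E'
from h import *
M=[]
for i in range(8):
    p,d=snap('top' if i%2 else 'scene');o=ctrl.get_obs();M.append(np.r_[o['force'],o['moment']])
M=np.array(M);print(o['clock'],M.mean(0).round(3),M.std(0).round(3),o['tool_pos'],o['orientation'])
z=np.load('last_top.npz');W=cloud('top',z['d'])
c=z['p'][150:260,270:450];cv2.imwrite('pics/hov.png',cv2.resize(c,None,fx=4,fy=4,interpolation=cv2.INTER_CUBIC))
E
```

```text
clock: 5.8
tool_pos: [0.6104, -0.2707, 0.1076]
orientation: [179.9, 0.0, -87.7]
force: [-0.7, 1.1, -5.7]
opening: 0.0259
gripper_force: 30.0
6.2 [ 0.364 -0.015 -6.462 -0.061 -0.068 -0.016] [0.571 0.407 0.557 0.028 0.034 0.021] [ 0.61108172 -0.27106737  0.10864015] [-1.79949620e+02 -9.37694856e-03 -8.76813790e+01]
```

View pics/hov.png

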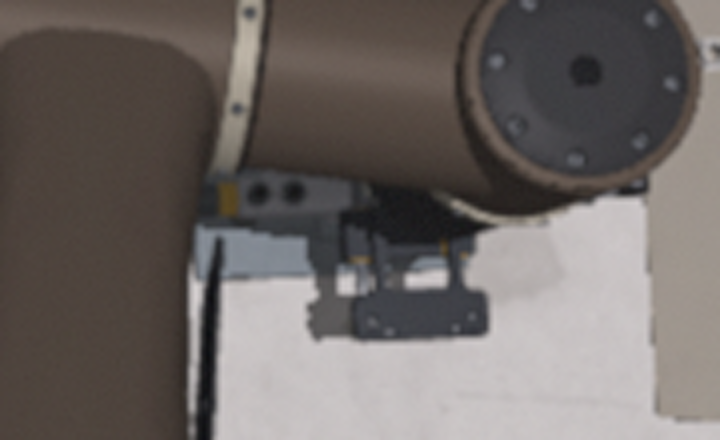

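```bash
python3 -m crank '[[[-0.001,0.002,-0.010],[0,0,0],-1],[[0,0,-0.012],[0,0,0],-1],[[0,0,-0.006],[0,0,0],-1],[[0,0,-0.002],[0,0,0],-1],[[0,0,-0.001],[0,0,0],-1],[[0,0,0],[0,0,0],-1],[[0,0,0],[0,0,0],-1]]'
python3 -m crank '[[[0,0,-0.001],[0,0,0],-1],[[0,0,-0.001],[0,0,0],-1],[[0,0,0],[0,0,0],-1]]'
```

```text
clock: 6.9
tool_pos: [0.6102, -0.2692, 0.0774]
orientation: [-180.0, -0.0, -87.7]
force: [-0.6, -0.3, -6.3]
opening: 0.0259
gripper_force: 30.0
clock: 7.2
tool_pos: [0.6098, -0.2691, 0.075]
orientation: [-180.0, 0.0, -87.7]
force: [-0.3, 0.6, -6.0]
opening: 0.0259
gripper_force: 30.0
```

```bash
python3 -m crank '[[[0,0,-0.0007],[0,0,0],-1],[[0,0,-0.0005],[0,0,0],-1],[[0,0,0],[0,0,0],-1]]'
python3 -m crank '[[[0,0,-0.0005],[0,0,0],-1],[[0,0,0],[0,0,0],-1]]'
```

```text
clock: 7.5
tool_pos: [0.6098, -0.2691, 0.0737]
orientation: [180.0, 0.0, -87.7]
force: [1.3, 0.3, -7.1]
opening: 0.0259
gripper_force: 30.0
clock: 7.7
tool_pos: [0.6099, -0.2691, 0.0733]
orientation: [-180.0, -0.0, -87.7]
force: [-0.4, -0.3, -6.9]
opening: 0.0259
gripper_force: 30.0
```

```bash
python3 -m crank '[[[0,0,-0.0005],[0,0,0],-1],[[0,0,0],[0,0,0],-1]]'
python3 -m crank '[[[0,0,-0.0005],[0,0,0],-1],[[0,0,0],[0,0,0],-1]]'
python3 -m crank '[[[0,0,-0.0005],[0,0,0],-1],[[0,0,0],[0,0,0],-1]]'
```

```text
clock: 7.9
tool_pos: [0.6099, -0.2691, 0.0732]
orientation: [-180.0, -0.0, -87.7]
force: [-0.8, -0.1, -2.9]
opening: 0.0257
gripper_force: 30.0
clock: 8.1
tool_pos: [0.61, -0.2692, 0.0732]
orientation: [-180.0, -0.0, -87.7]
force: [-3.0, 1.3, 3.4]
opening: 0.0258
gripper_force: 30.0
clock: 8.3
tool_pos: [0.61, -0.2692, 0.0731]
orientation: [-180.0, -0.0, -87.7]
force: [-4.6, 2.2, 7.6]
opening: 0.0263
gripper_force: 30.0
```

```bash
python3 -m crank '[[[0,0,0.0008],[0,0,0],-1],[[0,0,0],[0,0,0],-0.2],[[0,0,0],[0,0,0],0],[[0,0,0],[0,0,0],0],[[0,0,0],[0,0,0],0],[[0,0,0],[0,0,0],0],[[0,0,0],[0,0,0],0]]'
python3 - <<'E'
from h import *
p,d=snap('scene');cv2.imwrite('pics/rel1.png',cv2.resize(p[160:320,230:430],None,fx=4,fy=3.75,interpolation=cv2.INTER_CUBIC))
E
```

```text
clock: 9.0
tool_pos: [0.6099, -0.2691, 0.0726]
orientation: [-180.0, -0.0, -87.7]
force: [0.9, 0.3, 1.0]
opening: 0.0438
gripper_force: 0.0
```

View pics/rel1.png

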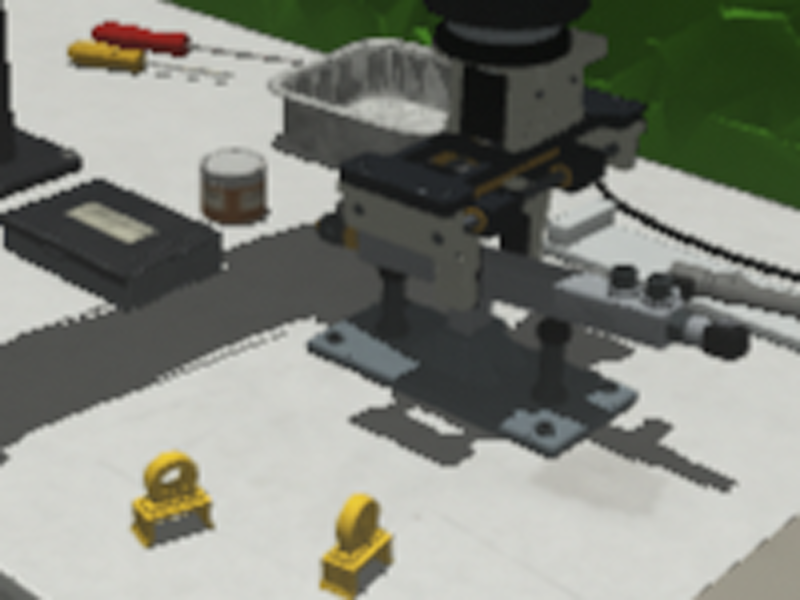

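```bash
python3 -m crank '[[[0,0,0.015],[0,0,0],0],[[0,0,0.03],[0,0,0],0],[[0,0,0.04],[0,0,0],0],[[0,0,0.04],[0,0,0],0],[[-0.03,-0.01,0.03],[0,0,0],0],[[-0.045,-0.02,0],[0,0,0],0],[[-0.045,-0.02,0],[0,0,0],0],[[-0.045,-0.02,0],[0,0,0],0],[[-0.03,-0.01,0],[0,0,0],0]]'
cat > rail.py <<'E'
from h import *
p,d=snap('scene');p2,d2=snap('top')
for n,dd in(('scene',d),('top',d2)):
    W=cloud(n,dd);ok=(dd>0)&(abs(W[...,0]-.6095)<.025)&(abs(W[...,1]+.2585)<.17)&(W[...,2]>.082)&(W[...,2]<.112)
    P=W[ok]
    if len(P)<50: print(n,len(P));continue
    P=P[abs(P[:,1]+.27)<.09]
    # robust top plane line z = a + b*(y)
    q=P[P[:,2]>.088]
    for _ in range(6):
        b,a=np.polyfit(q[:,1]+.2585,q[:,2],1);r=q[:,2]-a-b*(q[:,1]+.2585);q=q[abs(r)<max(2*np.median(abs(r)),.002)]
    print(n,len(P),len(q),'z@edge',round(a,4),'slope',round(b,4),'yrange',q[:,1].min().round(3),q[:,1].max().round(3),'x',q[:,0].mean().round(4))
    s=W[(dd>0)&(abs(W[...,0]-.6095)<.03)&(abs(W[...,1]+.2585)<.2)&(W[...,2]>.101)&(W[...,2]<.13)]
    for c in (s[s[:,1]>-.27],s[s[:,1]<-.27]): print('  stubs',len(c),c.mean(0).round(4) if len(c) else '',(c[:,1].min().round(4),c[:,1].max().round(4)) if len(c) else '')
print(ctrl.get_obs()['clock'],ctrl.get_obs()['tool_pos'])
E
python3 rail.py; python3 - <<'E'
import cv2,numpy as np
a=np.load('last_top.npz')['p'][130:280,230:430];b=np.load('last_scene.npz')['p'][170:320,230:430]
cv2.imwrite('pics/two.png',cv2.resize(np.hstack([a,b]),None,fx=2,fy=3,interpolation=cv2.INTER_CUBIC))
E
```

```text
clock: 9.95
tool_pos: [0.4122, -0.35, 0.2293]
orientation: [-179.9, -0.0, -87.7]
force: [-0.2, -1.2, 1.5]
opening: 0.0439
gripper_force: 0.0
scene 697 297 z@edge 0.0944 slope -0.0844 yrange -0.357 -0.18 x 0.6062
  stubs 38 [ 0.6042 -0.1995  0.1038] (np.float64(-0.2157), np.float64(-0.1791))
  stubs 337 [ 0.6097 -0.3823  0.1079] (np.float64(-0.4371), np.float64(-0.3085))
top 757 388 z@edge 0.0975 slope -0.0805 yrange -0.359 -0.18 x 0.6082
  stubs 61 [ 0.6052 -0.2008  0.1068] (np.float64(-0.2615), np.float64(-0.1812))
  stubs 480 [ 0.6115 -0.3647  0.108 ] (np.float64(-0.4394), np.float64(-0.2745))
10.05 [ 0.41153506 -0.35006263  0.22963593]
```

View pics/two.png

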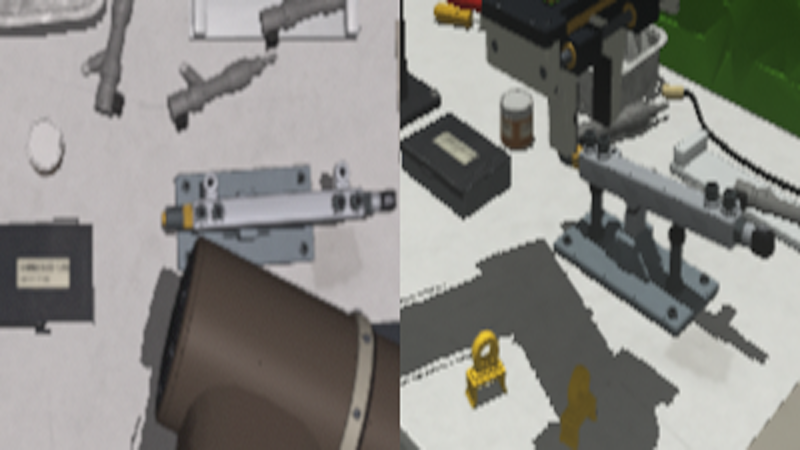

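```bash
python3 -m crank '[[[0.03,0.012,0],[0,0,0],0],[[0.04,0.017,0],[0,0,0],0],[[0.045,0.018,0],[-1,0,0],0],[[0.045,0.018,0],[-1,0,0],0],[[0.036,0.016,0],[-1.8,0,0],0],[[0,0,-0.02],[-1,0,0],0],[[0,0,-0.03],[0,0,0],0],[[0,0,-0.03],[0,0,0],0],[[0,0,-0.02],[0,0,0],0],[[0,0,0],[0,0,0],0],[[0,0,0],[0,0,0],0]]'
```

```text
clock: 11.15
tool_pos: [0.6116, -0.2682, 0.1287]
orientation: [179.8, -4.8, -87.6]
force: [0.2, -0.7, 0.2]
opening: 0.0439
gripper_force: 0.0
```

```bash
python3 -m crank '[[[-0.0015,-0.001,-0.018],[0,0,0],0],[[0,0,-0.02],[0,0,0],0],[[0,0,-0.012],[0,0,0],0],[[0,0,-0.004],[0,0,0],0],[[0,0,0],[0,0,0],-0.3],[[0,0,0],[0,0,0],-0.5],[[0,0,0],[0,0,0],-1],[[0,0,0],[0,0,0],-1],[[0,0,0],[0,0,0],-1],[[0,0,0],[0,0,0],-1]]'
```

```text
clock: 12.15
tool_pos: [0.61, -0.2692, 0.0745]
orientation: [179.9, -4.8, -87.7]
force: [-0.7, 0.7, 5.4]
opening: 0.0254
gripper_force: 30.0
```

Gripped; lift, level, shift by −7 mm, measure moment while hovering, then lower.

```bash
python3 -m crank '[[[0,0,0.004],[0,0,0],-1],[[0,0,0.008],[2,0,0],-1],[[0,-0.004,0],[2.8,0,0],-1],[[0,-0.003,0],[0,0,0],-1],[[0,0,-0.004],[0,0,0],-1],[[0,0,-0.003],[0,0,0],-1],[[0,0,0],[0,0,0],-1],[[0,0,0],[0,0,0],-1]]'
python3 - <<'E'
from h import *
M=[]
for i in range(8):
    imaging.snapshot('scene');o=ctrl.get_obs();M.append(np.r_[o['force'],o['moment']])
M=np.array(M);print(o['clock'],M.mean(0).round(3),M.std(0).round(3),o['tool_pos'],o['orientation'])
E
python3 rail.py
```

```text
clock: 12.95
tool_pos: [0.609, -0.2756, 0.0781]
orientation: [179.9, -0.0, -87.7]
force: [0.4, -0.2, -6.8]
opening: 0.0258
gripper_force: 30.0
13.35 [ 0.334 -0.083 -6.317 -0.081 -0.041 -0.013] [0.374 0.458 0.614 0.027 0.027 0.033] [ 0.60946235 -0.27606905  0.07878116] [-1.79985163e+02 -3.18975882e-03 -8.76869885e+01]
scene 543 183 z@edge 0.0981 slope -0.0227 yrange -0.359 -0.269 x 0.6093
  stubs 1 [ 0.6206 -0.2685  0.1094] (np.float64(-0.2685), np.float64(-0.2685))
  stubs 273 [ 0.6097 -0.3394  0.1103] (np.float64(-0.4393), np.float64(-0.2713))
top 236 115 z@edge 0.1024 slope -0.0301 yrange -0.267 -0.182 x 0.6039
  stubs 191 [ 0.6046 -0.2187  0.1077] (np.float64(-0.2666), np.float64(-0.179))
  stubs 10 [ 0.6102 -0.4387  0.1031] (np.float64(-0.4456), np.float64(-0.4298))
13.45 [ 0.6093916  -0.27615501  0.07874437]
```

```bash
python3 -m crank '[[[0,0,-0.002],[1,0,0],-1],[[0,0,-0.001],[0,0,0],-1],[[0,0,-0.0005],[0,0,0],-1],[[0,0,-0.0005],[0,0,0],-1],[[0,0,0],[0,0,0],-1]]'
```

```text
clock: 13.95
tool_pos: [0.6093, -0.2761, 0.0745]
orientation: [-180.0, 1.0, -87.7]
force: [0.2, -0.2, -6.1]
opening: 0.0256
gripper_force: 30.0
```

```bash
python3 -m crank '[[[0,0,-0.0005],[0,0,0],-1],[[0,0,0],[0,0,0],-1]]'
```

```text
clock: 14.15
tool_pos: [0.6094, -0.276, 0.0741]
orientation: [-180.0, 1.0, -87.7]
force: [-0.6, -0.1, -5.9]
opening: 0.026
gripper_force: 30.0
```

```bash
python3 -m crank '[[[0,0,-0.0005],[0,0,0],-1],[[0,0,0],[0,0,0],-1]]'
```

```text
clock: 14.35
tool_pos: [0.6094, -0.2761, 0.0736]
orientation: [-180.0, 1.0, -87.7]
force: [0.3, -0.7, -7.4]
opening: 0.026
gripper_force: 30.0
```

```bash
python3 -m crank '[[[0,0,-0.0005],[0,0,0],-1],[[0,0,0],[0,0,0],-1]]'
```

```text
clock: 14.55
tool_pos: [0.6094, -0.2762, 0.0733]
orientation: [-180.0, 1.0, -87.7]
force: [-1.5, 0.3, -5.6]
opening: 0.0259
gripper_force: 30.0
```

```bash
python3 -m crank '[[[0,0,-0.0005],[0,0,0],-1],[[0,0,0],[0,0,0],-1]]'
```

```text
clock: 14.75
tool_pos: [0.6095, -0.2762, 0.0732]
orientation: [-179.9, 1.0, -87.7]
force: [-1.4, 0.1, -1.4]
opening: 0.0258
gripper_force: 30.0
```

```bash
python3 -m crank '[[[0,0,0],[0,0,0],-0.25],[[0,0,0],[0,0,0],0],[[0,0,0],[0,0,0],0],[[0,0,0],[0,0,0],0],[[0,0,0],[0,0,0],0],[[0,0,0.01],[0,0,0],0],[[0,0,0.03],[0,0,0],0],[[0,0,0.04],[0,0,0],0],[[0,0,0.045],[0,0,0],0],[[-0.03,-0.01,0.03],[0,0,0],0],[[-0.045,-0.015,0],[0,0,0],0],[[-0.045,-0.015,0],[0,0,0],0]]'
python3 -m crank '[[[-0.045,-0.015,0],[0,0,0],0],[[-0.03,-0.01,0],[0,0,0],0],[[0,0,0],[0,0,0],0]]'
python3 rail.py
```

```text
clock: 15.95
tool_pos: [0.4888, -0.3164, 0.2296]
orientation: [-179.8, 0.9, -87.6]
force: [-0.2, -1.2, 0.2]
opening: 0.0437
gripper_force: 0.0
clock: 16.25
tool_pos: [0.4111, -0.3419, 0.2293]
orientation: [-179.9, 1.0, -87.8]
force: [0.7, 0.0, 0.7]
opening: 0.044
gripper_force: 0.0
scene 686 299 z@edge 0.0942 slope -0.0095 yrange -0.358 -0.184 x 0.6063
  stubs 60 [ 0.6036 -0.2089  0.1067] (np.float64(-0.2251), np.float64(-0.1884))
  stubs 91 [ 0.6103 -0.3835  0.1084] (np.float64(-0.4003), np.float64(-0.3628))
top 725 377 z@edge 0.0964 slope -0.0169 yrange -0.359 -0.182 x 0.6076
  stubs 73 [ 0.6044 -0.2091  0.1096] (np.float64(-0.2616), np.float64(-0.1869))
  stubs 110 [ 0.6109 -0.3736  0.1091] (np.float64(-0.4352), np.float64(-0.2871))
16.35 [ 0.41406667 -0.34158379  0.22894799]
```

```bash
python3 -m crank '[[[-0.002,-0.004,0],[-1,0,0],0],[[-0.002,-0.005,0],[0,0,-8.1],0],[[0,0,-0.02],[0,0,-8.1],0],[[0,0,-0.02],[0,0,-8.1],0],[[0,0,-0.02],[0,0,-8.1],0],[[0,0,-0.02],[0,0,-8.1],0],[[0,0,-0.02],[0,0,-8.1],0],[[0,0,-0.02],[0,0,-8.1],0],[[0,0,-0.02],[0,0,-8.1],0],[[0,0,0],[0,0,-8.1],0],[[0,0,0],[0,0,-8.1],0],[[0,0,0],[0,0,0],0]]'
python3 rail.py
```

```text
clock: 17.55
tool_pos: [0.4111, -0.3498, 0.0871]
orientation: [-180.0, -0.1, -168.7]
force: [0.4, -0.2, -0.2]
opening: 0.0437
gripper_force: 0.0
scene 167 133 z@edge 0.0943 slope -0.0086 yrange -0.36 -0.266 x 0.6101
  stubs 0  
  stubs 93 [ 0.6098 -0.3839  0.1085] (np.float64(-0.3999), np.float64(-0.3639))
top 724 383 z@edge 0.0966 slope -0.0145 yrange -0.359 -0.182 x 0.6072
  stubs 70 [ 0.6044 -0.2112  0.1101] (np.float64(-0.2615), np.float64(-0.1903))
  stubs 119 [ 0.6105 -0.3708  0.1087] (np.float64(-0.4397), np.float64(-0.2746))
17.65 [ 0.41103964 -0.34993653  0.08748307]
```

```bash
python3 -m crank '[[[-0.0023,-0.0006,-0.02],[0,0,0],0],[[0,0,-0.02],[0,0,0],0],[[0,0,-0.0175],[0,0,0],0],[[0,0,0],[0,0,0],-0.5],[[0,0,0],[0,0,0],-0.7],[[0,0,0],[0,0,0],-1],[[0,0,0],[0,0,0],-1],[[0,0,0],[0,0,0],-1],[[0,0,0],[0,0,0],-1],[[0,0,0],[0,0,0],-1],[[0,0,0],[0,0,0],-1]]'
```

```text
clock: 18.75
tool_pos: [0.4085, -0.3509, 0.0307]
orientation: [-180.0, 0.0, -168.7]
force: [-0.2, 0.9, 5.1]
opening: 0.0098
gripper_force: 30.0
```

```bash
python3 -m crank '[[[0,0,0.02],[0,0,0],-1],[[0,0,0.045],[0,0,0],-1],[[0,0,0.045],[0,0,-4.5],-1],[[0,0,0.03],[0,0,-4.5],-1],[[0,0,0],[0,0,0],-1],[[0,0,0],[0,0,0],-1]]'
cat > hang.py <<'E'
from h import *
p,d=snap('scene');t=ctrl.get_obs();T=t['tool_pos'];W=cloud('scene',d)
q=p.astype(int)
m=(q[...,2]-q[...,0]>50)&(q[...,1]-q[...,0]>25)&(d>0)&(np.linalg.norm(W-T,axis=-1)<.06)
P=(W[m]-T)
a=np.radians(t['orientation'][2]-180);c,s=np.cos(a),np.sin(a)
L=np.c_[P[:,0]*c+P[:,1]*s,-P[:,0]*s+P[:,1]*c,P[:,2]]
print(T,t['orientation'],len(L),L.min(0).round(4),L.max(0).round(4))
for lo in np.arange(-.034,.024,.006):
    k=L[(L[:,2]>=lo)&(L[:,2]<lo+.006)]
    if len(k)>2: print(round(lo,3),len(k),'x',k[:,0].min().round(4),k[:,0].max().round(4),'y',k[:,1].min().round(4),k[:,1].max().round(4))
u,v=pix('scene',T).astype(int);cv2.imwrite('pics/hang%d.png'%(t['clock']*10),cv2.resize(p[v-35:v+35,u-45:u+45],None,fx=8,fy=8,interpolation=cv2.INTER_CUBIC));print(u,v,t['clock'])
E
python3 hang.py;ls pics
```

```text
clock: 19.35
tool_pos: [0.408, -0.3505, 0.1703]
orientation: [180.0, 0.1, -177.7]
force: [-0.6, -0.6, -1.2]
opening: 0.0098
gripper_force: 30.0
[ 0.40740233 -0.35024325  0.16924751] [ 1.79942625e+02 -4.70969806e-02 -1.77664241e+02] 203 [-0.0188 -0.0203 -0.0293] [0.0204 0.0097 0.0194]
-0.034 4 x -0.0176 -0.0151 y -0.0088 0.0086
-0.028 34 x -0.0181 0.0204 y -0.0099 0.0097
-0.022 25 x -0.0179 0.0202 y -0.0102 0.0085
-0.016 54 x -0.0188 0.0189 y -0.0114 0.0074
-0.01 42 x -0.0176 0.018 y -0.0109 0.005
-0.004 10 x -0.0115 -0.0001 y -0.0203 0.0013
0.002 10 x -0.013 -0.0107 y -0.0064 0.0029
0.008 14 x -0.0124 -0.0085 y -0.0054 0.0039
0.014 10 x -0.0118 -0.004 y -0.0027 0.0039
319 243 19.4
c1.png
crop.png
hang194.png
hov.png
lift.png
rel1.png
scene0.png
top0.png
two.png
```

```bash
python3 -m crank '[[[0.02,0.009,0],[0,0,0],-1],[[0.035,0.016,0],[0,0,0],-1],[[0.045,0.021,0],[0,0,0],-1],[[0.045,0.021,0],[0,0,0],-1],[[0.035,0.016,0],[0,0,0],-1],[[0.02,0.009,0],[0,0,0],-1],[[0,0,-0.01],[0,0,0],-1],[[0,0,-0.01],[0,0,0],-1],[[0,0,0],[0,0,0],-1],[[0,0,0],[0,0,0],-1]]'
python3 hang.py
python3 - <<'E'
from h import *
# rail top-face x extents near edge in scene view: points between z .0935 and .099 near y -.30..-.27
z=np.load('last_scene.npz');W=cloud('scene',z['d']);p=z['p']
for y0 in np.arange(-.36,-.16,.015):
    k=W[(z['d']>0)&(abs(W[...,0]-.61)<.03)&(W[...,1]>y0)&(W[...,1]<y0+.015)&(W[...,2]>.091)&(W[...,2]<.1)]
    if len(k)>3: print(round(y0+.0075,4),len(k),'x',np.percentile(k[:,0],[2,98]).round(4),'z',np.median(k[:,2]).round(4))
E
```

```text
clock: 20.4
tool_pos: [0.607, -0.2591, 0.1493]
orientation: [180.0, -0.1, -177.7]
force: [0.2, -0.4, -0.0]
opening: 0.0095
gripper_force: 30.0
[ 0.60743501 -0.25923757  0.15009135] [-1.79994071e+02 -2.72715009e-02 -1.77724908e+02] 141 [-0.0195 -0.0117 -0.0318] [0.0189 0.0102 0.0169]
-0.034 8 x -0.0184 -0.016 y -0.0065 0.0091
-0.028 23 x -0.0194 0.0189 y -0.0086 0.0102
-0.022 19 x -0.0193 0.0159 y -0.0107 0.0073
-0.016 42 x -0.0195 0.0157 y -0.0117 0.0071
-0.01 16 x -0.0165 -0.0028 y -0.0079 0.0035
-0.004 7 x -0.0131 -0.0098 y -0.0057 0.0033
0.002 10 x -0.0145 -0.0097 y -0.0063 0.0051
0.008 10 x -0.0138 -0.0089 y -0.0047 0.0032
0.014 6 x -0.0113 -0.004 y -0.0043 0.0034
349 206 20.45
-0.3525 41 x [0.5985 0.6194] z 0.0953
-0.3375 43 x [0.5973 0.622 ] z 0.0949
-0.3225 41 x [0.5972 0.6212] z 0.0949
-0.3075 37 x [0.5956 0.6206] z 0.0944
-0.2925 40 x [0.5955 0.6194] z 0.0945
-0.2775 33 x [0.5948 0.6184] z 0.0942
-0.2625 35 x [0.5939 0.6196] z 0.0933
-0.2475 33 x [0.5931 0.6191] z 0.0934
-0.2325 29 x [0.5924 0.6178] z 0.0935
-0.2175 28 x [0.5929 0.6169] z 0.0948
-0.2025 28 x [0.5925 0.6114] z 0.0942
-0.1875 10 x [0.5923 0.6006] z 0.0927
```

```bash
ls pics/hang2*; cp pics/hang2*.png pics/hv.png
```

```text
pics/hang204.png
```

View pics/hv.png

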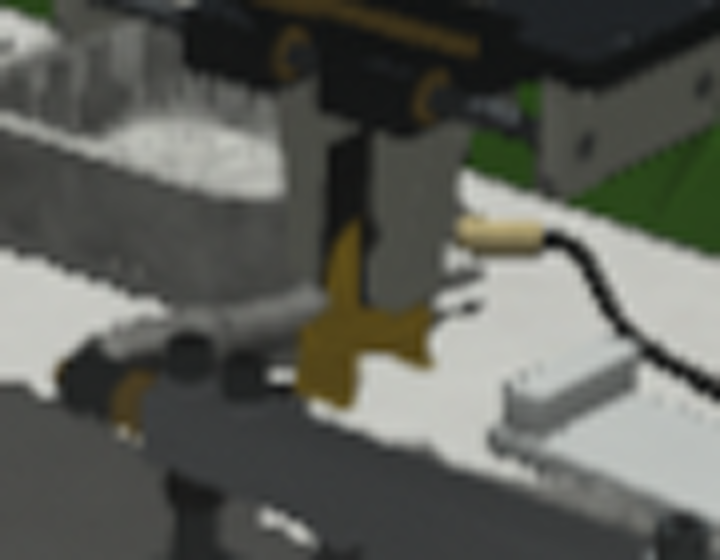

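```bash
python3 -m crank '[[[-0.001,0.0006,-0.012],[0,0,0],-1],[[0,0,-0.008],[0,0,0],-1],[[0,0,0],[0,0,0],-1]]'
python3 -m crank '[[[0,0,-0.002],[0,0,0],-1],[[0,0,-0.001],[0,0,0],-1],[[0,0,0],[0,0,0],-1]]'
```

```text
clock: 20.75
tool_pos: [0.6059, -0.258, 0.1285]
orientation: [180.0, -0.1, -177.7]
force: [-0.2, 0.3, -1.6]
opening: 0.0096
gripper_force: 30.0
clock: 21.05
tool_pos: [0.6072, -0.2581, 0.1272]
orientation: [-180.0, 0.0, -177.7]
force: [0.5, 0.2, -1.2]
opening: 0.0094
gripper_force: 30.0
```

```bash
python3 hang.py; python3 -m crank '[[[0,0,-0.001],[0,0,0],-1],[[0,0,-0.001],[0,0,0],-1],[[0,0,0],[0,0,0],-1]]'
```

```text
[ 0.6072088  -0.25810322  0.12731964] [-1.79995283e+02  1.61220441e-02 -1.77683754e+02] 133 [-0.021  -0.0116 -0.0298] [0.021  0.0087 0.018 ]
-0.034 4 x -0.0179 0.021 y -0.0087 0.0002
-0.028 23 x -0.021 0.0199 y -0.0089 0.0067
-0.022 19 x -0.0205 0.0175 y -0.0115 0.007
-0.016 40 x -0.0191 0.0149 y -0.0116 0.0087
-0.01 21 x -0.0146 -0.0 y -0.0084 0.0038
-0.004 5 x -0.0117 -0.0097 y -0.0042 0.0007
0.002 7 x -0.0155 -0.0105 y -0.0059 0.002
0.008 9 x -0.0142 -0.0071 y -0.0064 0.0031
0.014 5 x -0.0126 -0.0037 y -0.0028 0.0029
348 214 21.1
clock: 21.4
tool_pos: [0.607, -0.2581, 0.125]
orientation: [180.0, -0.0, -177.7]
force: [-0.8, 0.2, -0.8]
opening: 0.0097
gripper_force: 30.0
```

```bash
python3 -m crank '[[[0,0,-0.001],[0,0,0],-1],[[0,0,0],[0,0,0],-1]]';python3 -m crank '[[[0,0,-0.001],[0,0,0],-1],[[0,0,0],[0,0,0],-1]]'
```

```text
clock: 21.6
tool_pos: [0.607, -0.2581, 0.124]
orientation: [180.0, -0.0, -177.7]
force: [0.1, -0.5, -1.3]
opening: 0.0102
gripper_force: 30.0
clock: 21.8
tool_pos: [0.607, -0.2581, 0.123]
orientation: [180.0, -0.0, -177.7]
force: [-0.5, 0.5, -0.8]
opening: 0.0097
gripper_force: 30.0
```

```bash
python3 -m crank '[[[0,0,-0.001],[0,0,0],-1],[[0,0,0],[0,0,0],-1]]';python3 -m crank '[[[0,0,-0.001],[0,0,0],-1],[[0,0,0],[0,0,0],-1]]'; python3 rail.py
```

```text
clock: 22.0
tool_pos: [0.607, -0.2581, 0.122]
orientation: [180.0, -0.0, -177.7]
force: [0.8, -0.6, -1.3]
opening: 0.01
gripper_force: 30.0
clock: 22.2
tool_pos: [0.607, -0.2581, 0.121]
orientation: [180.0, -0.0, -177.7]
force: [0.0, -0.4, -1.1]
opening: 0.0096
gripper_force: 30.0
scene 731 267 z@edge 0.0942 slope -0.0077 yrange -0.359 -0.188 x 0.6067
  stubs 183 [ 0.6001 -0.2439  0.1122] (np.float64(-0.2698), np.float64(-0.1898))
  stubs 122 [ 0.6085 -0.3567  0.1124] (np.float64(-0.4003), np.float64(-0.27))
top 48 24 z@edge 0.0785 slope 0.7174 yrange -0.237 -0.214 x 0.6076
  stubs 29 [ 0.6052 -0.2197  0.1105] (np.float64(-0.2334), np.float64(-0.2136))
  stubs 5 [ 0.6119 -0.4281  0.1022] (np.float64(-0.4377), np.float64(-0.3985))
22.3 [ 0.60703525 -0.25809806  0.12107128]
```

```bash
python3 -m crank '[[[0,0,-0.001],[0,0,0],-1],[[0,0,-0.001],[0,0,0],-1],[[0,0,-0.001],[0,0,0],-1],[[0,0,0],[0,0,0],-1]]';python3 -m crank '[[[0,0,-0.001],[0,0,0],-1],[[0,0,-0.001],[0,0,0],-1],[[0,0,-0.001],[0,0,0],-1],[[0,0,0],[0,0,0],-1]]'; python3 -m crank '[[[0,0,-0.001],[0,0,0],-1],[[0,0,-0.001],[0,0,0],-1],[[0,0,0],[0,0,0],-1]]'
```

```text
clock: 22.7
tool_pos: [0.607, -0.2581, 0.1179]
orientation: [180.0, -0.0, -177.7]
force: [0.3, 0.9, -0.7]
opening: 0.0096
gripper_force: 30.0
clock: 23.1
tool_pos: [0.607, -0.2581, 0.1149]
orientation: [180.0, -0.0, -177.7]
force: [-0.4, -1.1, -1.0]
opening: 0.0097
gripper_force: 30.0
clock: 23.4
tool_pos: [0.607, -0.2581, 0.113]
orientation: [180.0, -0.0, -177.7]
force: [-0.0, 1.2, -0.7]
opening: 0.0095
gripper_force: 30.0
```

```bash
python3 -m crank '[[[0,0,-0.001],[0,0,0],-1],[[0,0,0],[0,0,0],-1]]';python3 -m crank '[[[0,0,-0.0005],[0,0,0],-1],[[0,0,0],[0,0,0],-1]]'
```

```text
clock: 23.6
tool_pos: [0.607, -0.2581, 0.112]
orientation: [180.0, -0.0, -177.7]
force: [0.2, -0.0, -0.4]
opening: 0.0095
gripper_force: 30.0
clock: 23.8
tool_pos: [0.6071, -0.2581, 0.1116]
orientation: [180.0, -0.0, -177.7]
force: [0.4, -0.7, -1.0]
opening: 0.0095
gripper_force: 30.0
```

```bash
python3 -m crank '[[[0,0,-0.0005],[0,0,0],-1],[[0,0,0],[0,0,0],-1]]';python3 -m crank '[[[0,0,-0.0004],[0,0,0],-1],[[0,0,0],[0,0,0],-1]]'
```

```text
clock: 24.0
tool_pos: [0.6071, -0.2581, 0.1111]
orientation: [180.0, -0.0, -177.7]
force: [-0.1, 0.1, -1.0]
opening: 0.0096
gripper_force: 30.0
clock: 24.2
tool_pos: [0.6071, -0.2581, 0.1108]
orientation: [-180.0, 0.0, -177.7]
force: [0.3, -0.4, -1.4]
opening: 0.0096
gripper_force: 30.0
```

```bash
python3 -m crank '[[[0,0,-0.0004],[0,0,0],-1],[[0,0,0],[0,0,0],-1]]'
```

```text
clock: 24.4
tool_pos: [0.6072, -0.2583, 0.1106]
orientation: [-180.0, 0.0, -177.7]
force: [-1.2, 0.2, 1.4]
opening: 0.0099
gripper_force: 30.0
```

```bash
python3 -m crank '[[[0,0,0],[0,0,0],-0.72],[[0,0,0],[0,0,0],-0.62],[[0,0,0],[0,0,0],-0.62],[[0,0,0],[0,0,0],-0.62],[[0,0,0],[0,0,0],-0.62]]'
python3 rail.py
```

```text
clock: 24.9
tool_pos: [0.6071, -0.2581, 0.1103]
orientation: [180.0, -0.0, -177.7]
force: [-0.6, 0.5, -0.1]
opening: 0.0163
gripper_force: 0.0
scene 720 269 z@edge 0.0945 slope -0.0022 yrange -0.36 -0.19 x 0.6067
  stubs 187 [ 0.5998 -0.24    0.1144] (np.float64(-0.2699), np.float64(-0.1894))
  stubs 161 [ 0.607  -0.3386  0.1133] (np.float64(-0.4003), np.float64(-0.2703))
top 35 34 z@edge 0.0876 slope 0.3996 yrange -0.232 -0.212 x 0.6043
  stubs 35 [ 0.6045 -0.2184  0.1101] (np.float64(-0.2266), np.float64(-0.2123))
  stubs 2 [ 0.6088 -0.436   0.1024] (np.float64(-0.4372), np.float64(-0.4348))
25.0 [ 0.60705625 -0.2580949   0.11030481]
```

Released, rail level. Rise straight up slowly, retreat, and look.

```bash
python3 -m crank '[[[0,0,0.006],[0,0,0],-0.62],[[0,0,0.01],[0,0,0],-0.62],[[0,0,0.015],[0,0,0],-0.62],[[0,0,0.03],[0,0,0],-0.62],[[0,0,0.04],[0,0,0],-0.62],[[-0.03,-0.01,0.02],[0,0,0],-0.62],[[-0.045,-0.02,0],[0,0,0],-0.62],[[-0.045,-0.02,0],[0,0,0],-0.62],[[-0.045,-0.02,0],[0,0,0],-0.62],[[-0.02,-0.02,0],[0,0,0],-0.62],[[0,0,0],[0,0,0],-0.62],[[0,0,0],[0,0,0],-0.62]]'
python3 -m crank '[[[0,0,0],[0,0,0],-0.62],[[0,0,0],[0,0,0],-0.62],[[0,0,0],[0,0,0],-0.62],[[0,0,0],[0,0,0],-0.62],[[0,0,0],[0,0,0],-0.62],[[0,0,0],[0,0,0],-0.62],[[0,0,0],[0,0,0],-0.62],[[0,0,0],[0,0,0],-0.62]]'
python3 rail.py; python3 - <<'E'
from h import *
s=np.load('last_scene.npz');p=s['p'];W=cloud('scene',s['d']);q=p.astype(int)
m=(q[...,2]-q[...,0]>50)&(q[...,1]-q[...,0]>25)&(s['d']>0)&(np.linalg.norm(W-[.608,-.2585,.11],axis=-1)<.05)
print(W[m].min(0),W[m].max(0),W[m].mean(0))
a=p[170:290,290:420];cv2.imwrite('pics/fin.png',cv2.resize(a,None,fx=5,fy=5,interpolation=cv2.INTER_CUBIC))
E
```

```text
clock: 26.2
tool_pos: [0.4219, -0.3487, 0.2326]
orientation: [-180.0, 0.1, -177.8]
force: [0.3, -0.4, -0.1]
opening: 0.0165
gripper_force: 0.0
clock: 27.0
tool_pos: [0.4221, -0.3481, 0.2313]
orientation: [-180.0, -0.0, -177.7]
force: [-1.7, -0.5, 1.4]
opening: 0.0166
gripper_force: 0.0
scene 733 269 z@edge 0.0944 slope -0.0052 yrange -0.36 -0.193 x 0.6067
  stubs 160 [ 0.6045 -0.2492  0.1123] (np.float64(-0.2689), np.float64(-0.1889))
  stubs 87 [ 0.61   -0.3834  0.1085] (np.float64(-0.4006), np.float64(-0.3648))
top 676 304 z@edge 0.0969 slope -0.0112 yrange -0.359 -0.187 x 0.6085
  stubs 141 [ 0.6049 -0.2347  0.1109] (np.float64(-0.2692), np.float64(-0.1843))
  stubs 104 [ 0.6099 -0.3721  0.1097] (np.float64(-0.4352), np.float64(-0.2716))
27.1 [ 0.4220308  -0.34812906  0.23133635]
[ 0.58678898 -0.27032117  0.07983887] [ 0.62563837 -0.24274241  0.13247392] [ 0.60087513 -0.26094257  0.10538589]
```

View pics/fin.png

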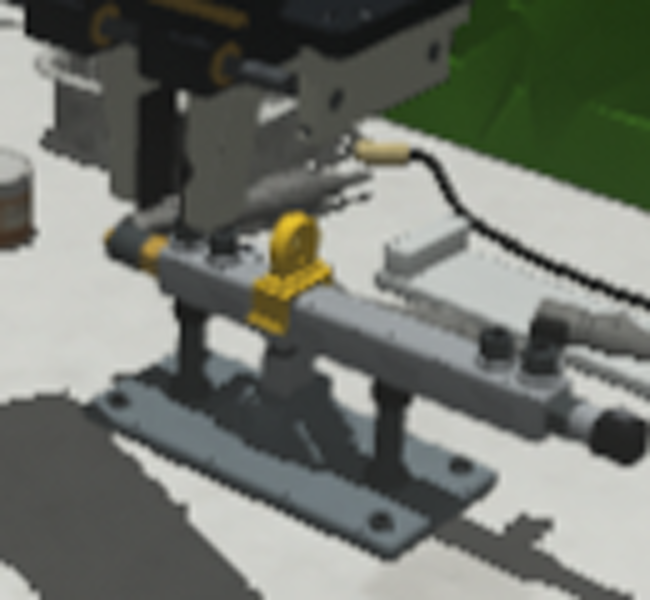

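The hanger is seated on the bar at crop pixel (290,280), directly above the edge. The rail lies level with gaps over both posts, at (190,310) and (390,385).

```bash
python3 -c "
from plant import close_job
print(close_job())"
```

```text
the job is handed in; nothing more can be done
None
```

The job is handed in at about 27 s of the 67 s allowed: the last pictures show the rail level on the edge, clear of both posts, with the hanger fully seated right above the edge and the arm clear. The hand-in gave no verdict, and I did not measure whether the injector, tin or hex key moved.

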